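Open a gearbox filler in the shoe workshop

ROBOT

A 6-joint arm with a two-finger parallel gripper is mounted at the origin on the work surface. World frame = base frame: x ahead of the robot, y to its left, z up, the work surface at z = 0. Lengths are in m, angles in rad, forces in N, time in s.
With the tool pointing down it reaches from about 0.375 to 0.9 m from the base axis. Payload 3.1 kg.
Tool frame: the origin (TCP) lies on the centre line of the jaws, within the pads' length; the fingertips stand 25 mm ahead of it and the grasp point (between the pads) lies 6 mm ahead of it (manip.tips_ahead is the distance from the TCP to the fingertips, in m); z points along the fingers, y is the direction in which the jaws open and shut (so a half turn about z gives the same grasp; the last joint's range is limited). The gripper opens to 85 mm and grips with 20 to 120 N. Pads are 22 mm wide; open, the fingers measure 114 mm over their backs; the gripper's body (76 mm by 85 mm) begins 54 mm behind the grasp point. The pads swing forward as they close: fully open they stand 13 mm farther back than shut.
Start: joints at [0.95, 0.527, 1.433, -0, 1.181, -0.178], TCP at [0.268, 0.565, 0.256] pointing down, gripper open.
Joint ranges: [-3.08, 3.08], [-0.75, 2.2], [0.22, 2.44], [-1.43, 4.57], [0, 2.65], [-2.85, 2.85]. Speed limits (rad/s): [2.79, 2.79, 3.14, 3.14, 3.14, 3.14].

INTERFACE

Orientations are given as a unit quaternion [x, y, z, w].
In Python, from station import manip gives the robot as it stands.
- The arm moves only by the tool play_rows, never from a script. Its argument "steps" is a list that holds one entry, the list of rows, each a list of 6 numbers: the shift along the tool's x, y, z in m, then the turn, a rotation vector about the tool's x, y, z in degrees. In form: [[[x, y, z, rx, ry, rz], ...]]. A call has 1 to 10 rows; each row shifts and turns the commanded pose from where the row before left it, along the tool's axes as they then stand; what a row does not reach is not made up. A row lasts 1/8 s, in which the tool goes at most 62.5 mm and 10.7 degrees, less where a joint would pass 70% of its speed; a pose out of reach is approached as far as the arm can. A call is refused whole if a number of a shift passes 0.0625 or a number of a turn 10.7, either way. A call with a gripper value outside its range is refused whole. "fingers" is the opening, from 0 (shut) to 1 (fully open), set as the call begins (left out, the last holds). The fingers move at their own pace and stop on an object; "squeeze" is the grip in N (left out, the last holds). Time passes only in rows, so rows that do not move let the fingers close. It gives the time, the measured TCP pose, the force and the opening at its end, in the units of the state.
- manip.sense(): the state, without advancing time (a new reading comes with each control period).
- manip.snapshot(name): name is "side" or "top"; returns a dict with "img" (420x560x3 uint8, red, green, blue), "K" (3x3 intrinsics, pixels), "world_from_camera" (4x4, takes a point from camera to world coordinates). Camera axes: x right, y down, z forward; pixel columns grow to the right and rows downward; lengths in m; the calibration is good to about 2 mm. A picture is of the moment at which its call begins. There is no depth.
- manip.sign_off(): hands the job in, once; it reports no verdict.
Trained networks look in a picture, given as the dict that the camera call returned (one of the last four; its "shot" number tells which), for a name from the list of things; names that differ only in an ending like _2 or _b are one class to them, and where a whole thing is asked for, a point or a joint stands for the part that bears it (a point fixed in the world has none). Each returns a list of dicts, best first, with "score" (0 to 1); they miss things now and then, are a little off and sometimes report something else, mostly with a low value. They report only what shows in the picture. A call takes as long as a camera call. They do not tell look-alikes from the thing itself.
- manip.regions_of(label, picture): "pixels" (420x560 bool, what is visible of it) and "rect" ([left, top, right, bottom] in pixels, round what is visible of it).
- manip.pinpoint(label, picture): "point" ([column, row] in pixels: a listed point, or the origin of a listed thing).
The state is a dict: "t": time; "q": joint angles; "qd": joint speeds; "tau": joint torques, N m; "tcp_pos": TCP position; "tool_rot": TCP orientation; "force": force on the tool from outside, world axes, zero at the start; "ft_torque": the same for the moment, N m; "finger_gap": opening from 0.0 (shut) to 1.0 (fully open).
Only numpy, scipy, OpenCV 4.12 (cv2) and the standard library are available. Lean on these libraries where they do the work, as an engineer would, in place of code of your own. Each camera call takes 0.05 s, during which the arm holds its last target.

TASK

Get the red gearbox ready for topping up: first turn its selector knob clockwise to the long mark, where it clicks in and stays. Then unscrew the leaning aluminium filler cap with several regrasped anticlockwise turns, lift it clear, and set it down (do not drop it) standing upright, grip uppermost, in the steel tray. Leave the bottle, the shoe last and the hammer where they are.

Things in the scene. Friction and masses are not known exactly. Their poses are not given: they have to be found in the camera images.
- gearbox: Fixed red cast gearbox, 160 (x) x 260 (y) mm, flat top 90 mm above the table, on a dark 190 x 280 mm base plate. Origin: centre of its underside; z up, x away from the robot. A 130 mm steel handwheel, 115 mm out at its +x side, reaches up to 146 mm. On its top: the selector knob at (0, -75) mm; the filler neck with the cap rises from (-20, 75) mm.
- selector (a joint): Black selector knob on a vertical axis; rad, growing clockwise seen from above. Sprung detents at 0, 0.7 and 1.4 (about 0.2 N m to leave one), stops at -0.06 and 1.46. Starts at or near 0 or 0.7. Marks around it: long thick white one (28 x 6 mm) at 1.4, short thin ones (10 mm) at 0 and 0.7. In the gearbox frame the nose points at pi + 0.7 - value from +x, anticlockwise from above.
- selector_grip (a point): On the selector's axis, 13 mm below the top of its bar grip, 119 mm above the table; x axis along the bar to the nose, z up. The bar is 60 mm long, 16 mm wide and 30 mm high (top 132 mm above the table), on a disc 68 mm across and 9 mm high; a small nose and a white line show its pointing end.
- neck: Fixed threaded filler neck, 38 mm across, rim at z = 28 mm. Origin on its axis at the top face of its 72 mm boss; z = the axis, leaning 0.5 rad (29 degrees) from vertical to the gearbox's -x. Right-hand thread, 21 mm rise per turn, about 2 mm axial play, oiled, turns easily and stays put. The cap comes free after about 4.4 rad anticlockwise, 14 mm higher (before, it cannot be pulled off); hold it then.
- cap: Loose aluminium filler cap, 62 mm high, 0.2 kg: a hollow skirt 66 mm across and 32 mm high, and above it a round fluted grip 46 mm across and 30 mm high (z = 32 to 62 mm). Origin: centre of the skirt's lower edge; z is its axis, up through the grip. Screwed home, its axis is the neck's and its origin is at z = 2 mm in the neck's frame.
- cap_grip (a point): Point on the cap's axis in the middle of the round grip, 47 mm above the cap's origin; z along the cap's axis, upwards.
- tray: Fixed open steel tray 170 x 170 mm, 28 mm high, walls and floor 5 mm thick. Origin: centre of its underside, z up.
- bottle: Bystander: closed white plastic bottle, 60 mm across, 150 mm high, standing. Origin: centre of its underside.
- shoe_last: Bystander: wooden shoe last, about 190 mm long and 85 mm high. Origin on the table under its middle, x to the toe.
- hammer: Bystander: hammer lying flat, about 260 mm long. Origin on the table under its middle, x towards the head.
Things that resemble listed ones, but are neither listed nor needed, are in the scene too. There is more than one size of the cap; the job needs the middle-sized.

How it is judged:
On the way, in this order (a step that is already met when the one before it is completed fails the run):
1. the selector stands at the long mark (1.4 rad, within 0.12), let go, while the cap is still on its thread (value of joint selector above 1.28 rad and contact force between the fingers and gearbox below 0.5 N and z of cap in the frame of neck below 0.009 m), for 0.3 s.
2. the cap is unscrewed and lifted clear of the neck, at least 40 mm from where it was (distance between cap and neck above 0.045 m), for 0.2 s.
At the end, for the whole second after the job is handed in: The selector rests at the long mark (value above 1.28, that is within 0.12 of 1.4); the cap stands at rest on the tray's floor (origin within 55 mm of the tray's centre in the tray's x and y, less than 10 mm above its underside), upright with the grip uppermost within 0.12 rad, released (value of joint selector above 1.28 rad and x of cap in the frame of tray between -0.055 and 0.055 m and y of cap in the frame of tray between -0.055 and 0.055 m and z of cap in the frame of tray below 0.01 m and angle between cap's own z axis and vertical below 0.12 rad and linear speed of cap below 0.02 m/s); the robot touches nothing.
It fails at once if the cap is dropped or thrown: faster than 0.6 m/s with no finger on it (linear speed of cap above 0.6 m/s and contact force between the fingers and cap below 0.1 N).
It fails at once if the bottle is moved by more than 30 mm (distance of bottle from where it was at the start of the episode above 0.03 m).
It fails at once if the shoe last is moved by more than 30 mm (distance of shoe_last from where it was at the start of the episode above 0.03 m).
It fails at once if the hammer is moved by more than 30 mm (distance of hammer from where it was at the start of the episode above 0.03 m).
It also fails if it takes over 72 s, if anything falls off the work surface, if the arm or the gripper's body presses on something with over 40 N, if the wrist force passes 120 N, or if a joint passes its speed limit or range.

## Working session

There is one attempt and no reset: what is moved stays moved. The work goes in short steps, Python scripts to look and compute and a tool call to move; the robot and the scene stay as the last step left them, time stands still between calls to the robot, and variables do not carry over. Pictures are saved under pics/ and viewed, and the job is handed in when it is done.

Besides the shell and the picture viewer there is one more tool, called after "Emit:" as name([rows], argument=value, ...), one row to a line, values as JSON. play_rows: Moves the arm, as the interface text tells. Its arguments: {"type":"object","properties":{"steps":{"type":"array"},"fingers":{"type":"number"},"squeeze":{"type":"number"}},"required":["steps"]}

```bash
ls; mkdir -p pics; cat > h.py <<'E'
import numpy as np, cv2
from station import manip
def snap(n,f=None):
    s=manip.snapshot(n)
    if f: cv2.imwrite(f'pics/{f}.png',s['img'][:,:,::-1])
    return s
def ray(s,px):
    K=np.array(s['K']);T=np.array(s['world_from_camera'])
    d=T[:3,:3]@np.linalg.solve(K,[px[0],px[1],1.]);return T[:3,3],d
def atz(s,px,z):
    o,d=ray(s,px);return o+d*(z-o[2])/d[2]
def proj(s,p):
    K=np.array(s['K']);T=np.array(s['world_from_camera'])
    c=T[:3,:3].T@(np.array(p)-T[:3,3]);u=K@c;return u[:2]/u[2]
def tri(s1,p1,s2,p2):
    o1,d1=ray(s1,p1);o2,d2=ray(s2,p2);d1/=np.linalg.norm(d1);d2/=np.linalg.norm(d2)
    A=np.c_[d1,-d2];t=np.linalg.lstsq(A,o2-o1,rcond=None)[0]
    a=o1+d1*t[0];b=o2+d2*t[1];return (a+b)/2,np.linalg.norm(a-b)
E
python3 - <<'E'
from h import *
a=snap('top','top0');b=snap('side','side0')
np.set_printoptions(precision=4,suppress=True)
for s in(a,b):
    print(s['shot'],np.array(s['K']),np.array(s['world_from_camera']))
    for l in ['gearbox','selector','selector_grip','neck','cap','cap_grip','tray','bottle','shoe_last','hammer']:
        print(l,[(np.round(r['point'],1),round(r['score'],2)) for r in manip.pinpoint(l,s)][:4])
print(manip.sense()); print(manip.tips_ahead)
E
```

```text
pics
1 [[427.3644   0.     273.4184]
 [  0.     427.3644 224.1505]
 [  0.       0.       1.    ]] [[ 0.0025 -0.9796  0.2009  0.2923]
 [-1.     -0.0032 -0.0027  0.0012]
 [ 0.0033 -0.2009 -0.9796  1.4533]
 [ 0.      0.      0.      1.    ]]
gearbox [(array([213.3, 223.8]), 0.9)]Traceback (most recent call last):
  File "<stdin>", line 7, in <module>
ValueError: it knows: bottle, cap, cap_grip, gearbox, hammer, neck, selector_grip, shoe_last, tray
```

View pics/top0.png

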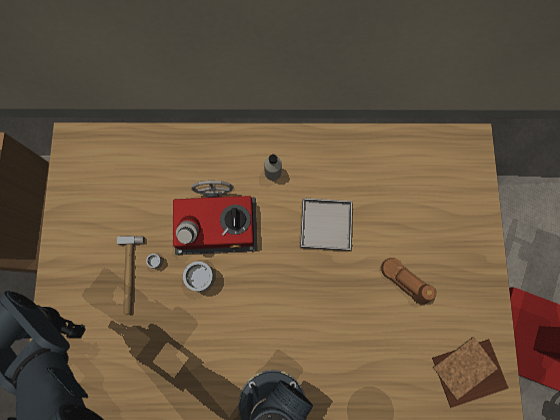

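View pics/side0.png

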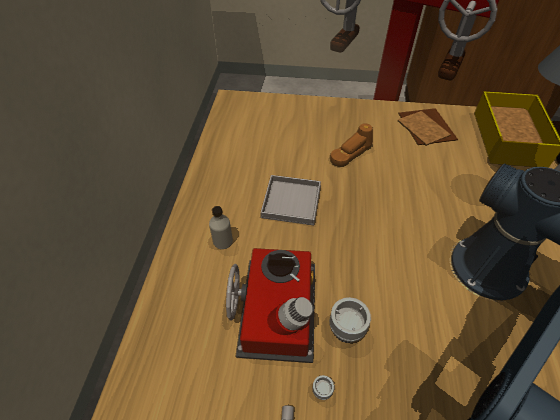

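The top view shows the gearbox at about (213,222), knob at (235,219), leaning cap at (186,232), tray at (327,225), bottle at (273,167) and hammer at (130,275). The loose look-alike caps are at (153,261) and (199,277).

```bash
python3 - <<'E'
from h import *
a=snap('top');b=snap('side')
np.set_printoptions(precision=4,suppress=True)
R={}
for s,n in((a,'t'),(b,'s')):
    print(s['shot'],np.array(s['world_from_camera']))
    for l in ['gearbox','selector_grip','neck','cap','cap_grip','tray','bottle','hammer']:
        R[n,l]=manip.pinpoint(l,s)
        print(l,[(np.round(r['point'],1),round(r['score'],2)) for r in R[n,l]][:4])
    cv2.imwrite(f'pics/z{n}.png',cv2.resize(s['img'][150:310,130:380] if n=='t' else s['img'][160:400,190:390],None,fx=3.1 if n=='t' else 2.5,fy=3.1 if n=='t' else 2.5,interpolation=cv2.INTER_CUBIC)[:,:,::-1])
for l in ['gearbox','selector_grip','neck','cap','cap_grip','tray','bottle']:
    for x in R['t',l][:3]:
        for y in R['s',l][:3]:
            p,e=tri(a,x['point'],b,y['point'])
            if e<.02: print(l,p,e)
s=manip.sense();print(s); print(manip.tips_ahead)
E
```

```text
3 [[ 0.0025 -0.9796  0.2009  0.2923]
 [-1.     -0.0032 -0.0027  0.0012]
 [ 0.0033 -0.2009 -0.9796  1.4533]
 [ 0.      0.      0.      1.    ]]
gearbox [(array([214.3, 223.9]), 0.6)]
selector_grip [(array([233.1, 213.5]), 0.85)]
neck [(array([188.8, 232.2]), 0.54)]
cap [(array([199.7, 275. ]), 0.82), (array([153.4, 256.8]), 0.77), (array([187.8, 231.7]), 0.74), (array([232.6, 217. ]), 0.58)]
cap_grip [(array([200.5, 274.5]), 0.94), (array([188.5, 236.8]), 0.78), (array([157.5, 261.4]), 0.61)]
tray [(array([325.2, 224. ]), 0.63)]
bottle [(array([273.9, 170. ]), 0.82)]
hammer [(array([128.4, 274.4]), 0.96)]
4 [[-0.9933 -0.088   0.0747  0.5195]
 [-0.1154  0.7619 -0.6373  0.679 ]
 [-0.0008 -0.6417 -0.767   0.9751]
 [ 0.      0.      0.      1.    ]]
gearbox [(array([278.7, 310.9]), 0.91), (array([288.1, 317.6]), 0.66), (array([350.7, 151. ]), 0.26)]
selector_grip [(array([281.6, 258.5]), 0.87)]
neck [(array([288.9, 319.3]), 0.87)]
cap [(array([349.3, 318.5]), 0.97), (array([321.6, 389. ]), 0.92), (array([288.3, 315.7]), 0.75)]
cap_grip [(array([345.9, 327.3]), 0.96), (array([319.9, 392.1]
[... 610 characters left out ...]
.3392] 0.0037212305853647504
cap_grip [0.5229 0.262  0.1382] 0.00404560202879737
cap_grip [0.4316 0.3332 0.2211] 0.005226111122041812
cap_grip [ 0.4606  0.3952 -0.0124] 0.0007227472937022102
tray [ 0.5903 -0.1816  0.0092] 0.0014061646363402586
{'t': 1.05, 'q': array([ 0.9495,  0.5275,  1.4327,  0.    ,  1.1814, -0.1785]), 'qd': array([-0.0005,  0.    , -0.0013,  0.0004,  0.0005,  0.0007]), 'tau': array([  0.0001, -44.233 , -17.8421,  -0.0003,   0.0008,   0.    ]), 'tcp_pos': array([0.2677, 0.5647, 0.2563]), 'tool_rot': array([ 0.2196,  0.9756,  0.    , -0.    ]), 'force': array([-0.0929,  0.3161,  0.2717]), 'ft_torque': array([0.0071, 0.0146, 0.0001]), 'finger_gap': 0.9992718141714121}
0.025
```

View pics/zt.png

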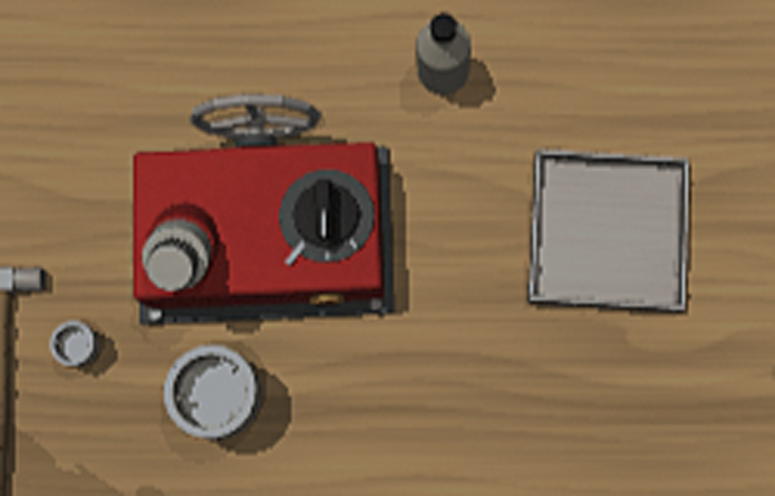

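View pics/zs.png

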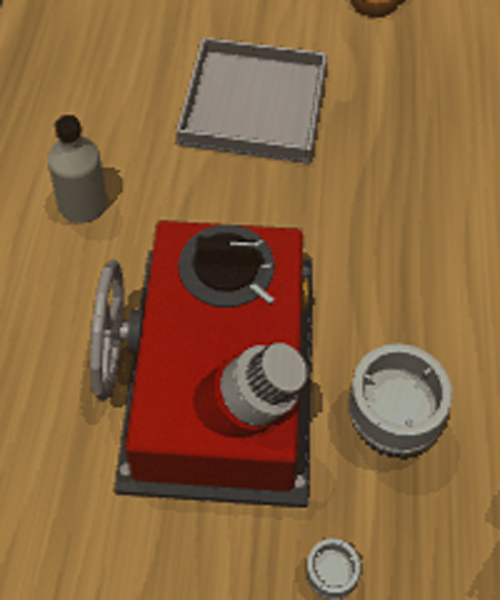

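```bash
cat > plan.py <<'E'
from h import *
from scipy.spatial.transform import Rotation as Ro
def cur():
    s=manip.sense();return np.array(s['tcp_pos']),Ro.from_quat(s['tool_rot'])
def rows(p0,R0,p1,R1,n):
    w=(R0.inv()*R1).as_rotvec()/n; Rk=Ro.from_rotvec(w)
    S=sum(Ro.from_rotvec(w*k).as_matrix() for k in range(n))
    d=np.linalg.solve(S,R0.inv().apply(p1-p0))
    return np.r_[d,np.degrees(w)]
E
cat > fit.py <<'E'
from plan import *
from scipy.optimize import minimize
np.set_printoptions(precision=4,suppress=True)
a=snap('top');b=snap('side')
def red(s):
    im=s['img'].astype(int);m=((im[...,0]>80)&(im[...,1]<45)&(im[...,2]<45)).astype(np.uint8)
    n,l,st,_=cv2.connectedComponentsWithStats(m)
    r=manip.regions_of('gearbox',s)[0]['pixels']
    k=np.bincount(l[r&(m>0)]).argmax();m=(l==k).astype(np.uint8)
    return m
H={}
for s,n in((a,'t'),(b,'s')):
    m=red(s);pts=np.argwhere(m)[:,::-1].astype(np.int32)
    H[n]=cv2.convexHull(pts).astype(np.float32); print(n,m.sum(),cv2.contourArea(H[n]))
def model(v,s):
    x,y,t=v[:3];c,sn=np.cos(t),np.sin(t)
    P=[proj(s,[x+c*i-sn*j,y+sn*i+c*j,z]) for i in(-.08,.08) for j in(-.13,.13) for z in(v[3],.09)]
    return cv2.convexHull(np.array(P,np.float32))
def cost(v):
    e=0
    for s,n in((a,'t'),(b,'s')):
        M=model(v,s);i=cv2.intersectConvexConvex(M,H[n])[0];A=cv2.contourArea(M);B=cv2.contourArea(H[n])
        e+=1-i/(A+B-i)
    return e
best=None
for t0 in(-.1,0,.1):
    r=minimize(cost,[.586,.204,t0,.015],method='Nelder-Mead',options=dict(initial_simplex=np.array([.586,.204,t0,.015])+np.vstack([np.zeros(4),np.diag([.02,.02,.08,.01])]),maxiter=600))
    print(r.x,r.fun)
    if best is None or r.fun<best.fun:best=r
x,y,t=best.x[:3]
np.save('gb.npy',best.x)
def g(p):
    c,s=np.cos(t),np.sin(t);return np.array([x+c*p[0]-s*p[1],y+s*p[0]+c*p[1],p[2]])
ax=np.array([-np.sin(.5),0,np.cos(.5)])
nm={}
for h in(.09,.1,.11):
    n=np.array([-.02,.075,h])
    print(h,[ (proj(s,g(n)),proj(s,g(n+.049*ax)),proj(s,g(n+.064*ax))) for s in(a,b)])
print('sel',[proj(s,g([0,-.075,.132])) for s in(a,b)],g([0,-.075,.119]))
for s,f in((a,'t'),(b,'s')):
    im=cv2.resize(s['img'],None,fx=4,fy=4,interpolation=cv2.INTER_CUBIC)[:,:,::-1].copy()
    def P(p): return tuple(np.int32(proj(s,g(p))*4+2))
    c=[P(q) for q in((-.08,-.13,.09),(-.08,.13,.09),(.08,.13,.09),(.08,-.13,.09))]
    cv2.polylines(im,[np.array(c)],True,(0,255,0),1)
    th=np.linspace(0,2*np.pi,40)
    e1=np.array([np.cos(.5),0,np.sin(.5)]);e2=np.array([0,1,0])
    for h,col in((.095,(255,0,0)),(.105,(255,255,0))):
        n=np.array([-.02,.075,h])
        for k,r in((.034,.033),(.064,.023)):
            cv2.polylines(im,[np.array([P(n+k*ax+r*(np.cos(u)*e1+np.sin(u)*e2)) for u in th])],True,col,1)
    cv2.polylines(im,[np.array([P(np.array([0,-.075,.099])+.034*np.array([np.cos(u),np.sin(u),0])) for u in th])],True,(0,255,255),1)
    for v in(0,.7,1.4):
        d=np.array([np.cos(np.pi+.7-v),np.sin(np.pi+.7-v),0])
        cv2.line(im,P(np.array([0,-.075,.132])),P(np.array([0,-.075,.132])+.034*d),(0,255,0) if v!=.7 else (255,0,255),1)
    uv=np.int32(proj(s,g([0,0,.09]))*4);
    cv2.imwrite(f'pics/fit{f}.png',im[uv[1]-300:uv[1]+300,uv[0]-330:uv[0]+330])
E
python3 fit.py
```

```text
t 2287 3696.0
s 3975 5881.5
[0.5842 0.1995 0.0489 0.09  ] 0.07119267300389565
[0.5842 0.1995 0.0494 0.0899] 0.07118880604879163
[0.5842 0.1995 0.0492 0.0899] 0.07118888355993958
0.09 [(array([188.467 , 227.3345]), array([185.8973, 232.0157]), array([185.0744, 233.5148])), (array([283.5591, 320.245 ]), array([293.9057, 312.7299]), array([297.23  , 310.3154]))]
0.1 [(array([187.8737, 226.7344]), array([185.2643, 231.4289]), array([184.4283, 232.9327])), (array([283.5794, 318.4026]), array([294.0151, 310.7537]), array([297.3693, 308.2952]))]
0.11 [(array([187.272 , 226.1256]), array([184.6218, 230.8334]), array([183.7726, 232.3419])), (array([283.6   , 316.5297]), array([294.1263, 308.7435]), array([297.5111, 306.2398]))]
sel [array([233.3181, 216.432 ]), array([279.4101, 256.9991])] [0.5879 0.1246 0.119 ]
```

View pics/fitt.png

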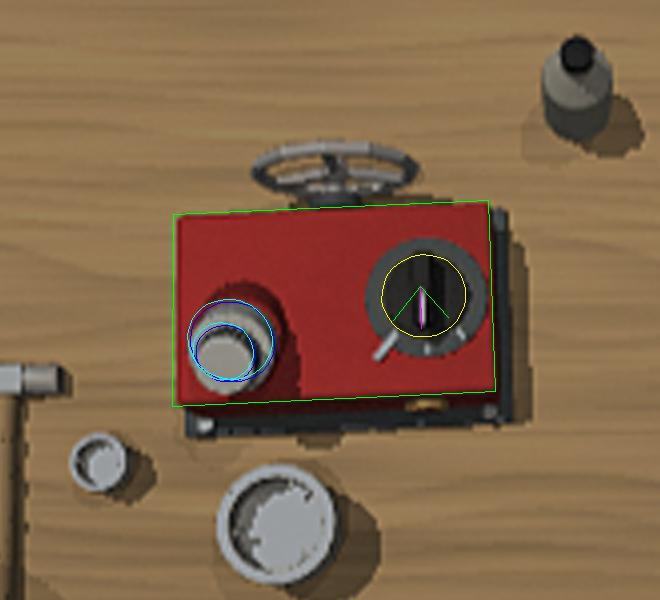

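View pics/fits.png

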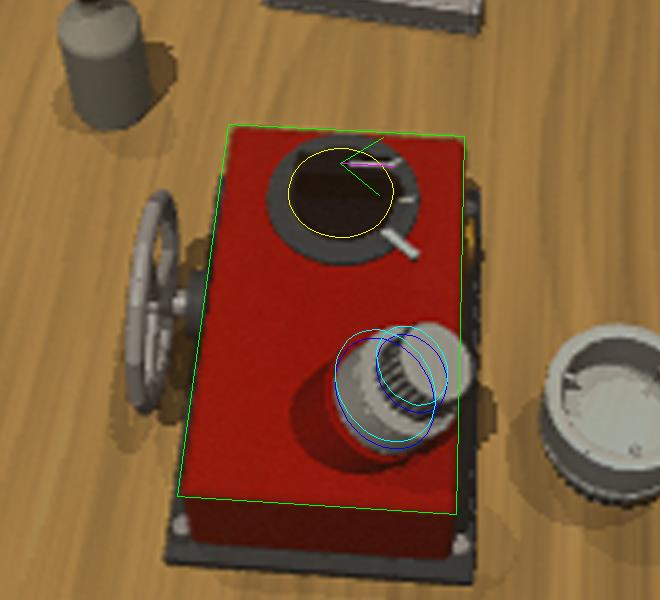

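```bash
cat >> fit.py <<'E'
print('----')
for s,f in((a,'t'),(b,'s')):
    im=cv2.resize(s['img'],None,fx=8,fy=8,interpolation=cv2.INTER_CUBIC)[:,:,::-1].copy()
    def P(p): return tuple(np.int32(proj(s,g(p))*8+4))
    for L,col in((.015,(255,0,0)),(.022,(0,255,0)),(.03,(0,255,255))):
        n=np.array([-.02,.075,.09])+L*ax
        for k,r in((.002,.033),(.034,.033),(.064,.023)):
            cv2.polylines(im,[np.array([P(n+k*ax+r*(np.cos(u)*e1+np.sin(u)*e2)) for u in th])],True,col,1)
    uv=np.int32(P(np.array([-.03,.075,.12])))
    cv2.imwrite(f'pics/cap{f}.png',im[uv[1]-200:uv[1]+200,uv[0]-200:uv[0]+200])
E
python3 fit.py>/dev/null; cd pics; python3 -c "
import cv2,numpy as np
cv2.imwrite('capb.png',np.hstack([cv2.imread('capt.png'),cv2.imread('caps.png')]))"
```

```text
(no output)
```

View pics/capb.png

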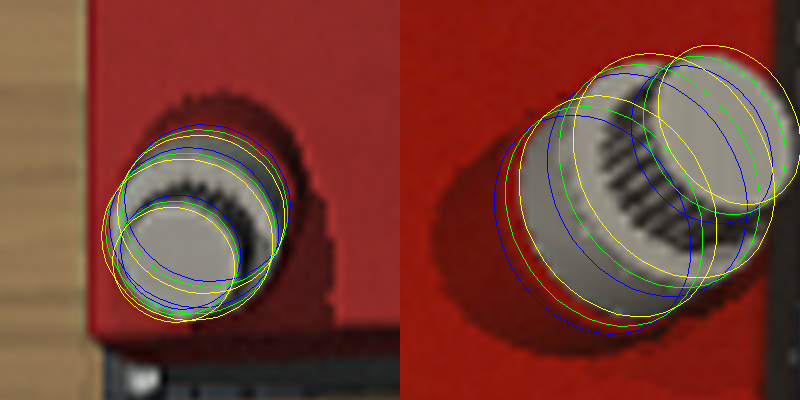

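```bash
cat > p1.py <<'E'
from plan import *
import sys
np.set_printoptions(precision=5,suppress=True)
x,y,t=np.load('gb.npy')[:3]
def g(p):
    c,s=np.cos(t),np.sin(t);return np.array([x+c*p[0]-s*p[1],y+s*p[0]+c*p[1],p[2]])
def rotz(v): return Ro.from_euler('z',t).apply(v)
ax=rotz([-np.sin(.5),0,np.cos(.5)])
def frame(xv,zv):
    z=zv/np.linalg.norm(zv);xx=xv-z*(xv@z);xx/=np.linalg.norm(xx);return Ro.from_matrix(np.c_[xx,np.cross(z,xx),z])
def selR(v): 
    an=np.pi+.7-v+t; return frame(np.array([np.cos(an),np.sin(an),0]),np.array([0,0,-1.]))
neck=g(np.array([-.02,.075,.09])+.024*np.array([-np.sin(.5),0,np.cos(.5)]))
E
python3 - <<'E'
from p1 import *
p,R=cur()
q=g([0,-.075,.2]);print(q,rows(p,R,q,selR(.7),15)); print(neck)
E
```

```text
[0.58787 0.12466 0.2    ] [-0.02733 -0.02441  0.00375  0.00005 -0.00004 -1.88317]
[0.54888 0.2729  0.11106]
```

Emit:
play_rows([
  [[-0.0273,-0.0244,0.0037,0,0,-1.88],[-0.0273,-0.0244,0.0037,0,0,-1.88],[-0.0273,-0.0244,0.0037,0,0,-1.88],[-0.0273,-0.0244,0.0037,0,0,-1.88],[-0.0273,-0.0244,0.0037,0,0,-1.88],[-0.0273,-0.0244,0.0037,0,0,-1.88],[-0.0273,-0.0244,0.0037,0,0,-1.88],[-0.0273,-0.0244,0.0037,0,0,-1.88],[-0.0273,-0.0244,0.0037,0,0,-1.88],[-0.0273,-0.0244,0.0037,0,0,-1.88]],
], fingers=0.6, squeeze=50)

```text
t: 2.7
tcp_pos: [0.4579, 0.2523, 0.2194]
tool_rot: [0.057, 0.998, 0.0, 0.0]
force: [-0.2, -0.1, -0.5]
finger_gap: 0.599
```

Emit:
play_rows([
  [[-0.0273,-0.0244,0.0037,0,0,-1.88],[-0.0273,-0.0244,0.0037,0,0,-1.88],[-0.0273,-0.0244,0.0037,0,0,-1.88],[-0.0273,-0.0244,0.0037,0,0,-1.88],[-0.0273,-0.0244,0.0037,0,0,-1.88],[0,0,0,0,0,0]],
])

```text
t: 3.45
tcp_pos: [0.5896, 0.1229, 0.2006]
tool_rot: [-0.023, 1.0, -0.0, 0.001]
force: [-0.2, 0.0, -0.4]
finger_gap: 0.601
```

```bash
cat > look.py <<'E'
from p1 import *
import sys
n=sys.argv[1]; c=[float(v) for v in sys.argv[2:5]] if len(sys.argv)>2 else None
a=snap('top');b=snap('side')
out=[]
for s in(a,b):
    im=s['img'][:,:,::-1]
    if c is not None:
        u,v=np.int32(proj(s,c)); u=np.clip(u,65,494);v=np.clip(v,65,354);im=im[v-65:v+65,u-65:u+65]
        im=cv2.resize(im,(396,396),interpolation=cv2.INTER_CUBIC)
    else: im=cv2.resize(im,(400,300))
    out.append(im)
cv2.imwrite(f'pics/{n}.png',np.hstack(out))
s=manip.sense();print(round(s['t'],2),s['tcp_pos'],s['q'],s['force'],s['finger_gap'])
E
python3 look.py l1 .588 .125 .15
python3 -c "
from p1 import *
p,R=cur();q=g([0,-.075,.129]);print(rows(p,R,q,selR(.7),4))"
```

```text
3.55 [0.58687 0.12478 0.20053] [ 0.02326  0.56158  1.5507   0.00043  1.03066 -1.59613] [-0.18315 -0.49157 -0.42782] 0.6025026484216709
[-0.00026 -0.00005  0.01788  0.00577 -0.01924 -0.02596]
```

View pics/l1.png

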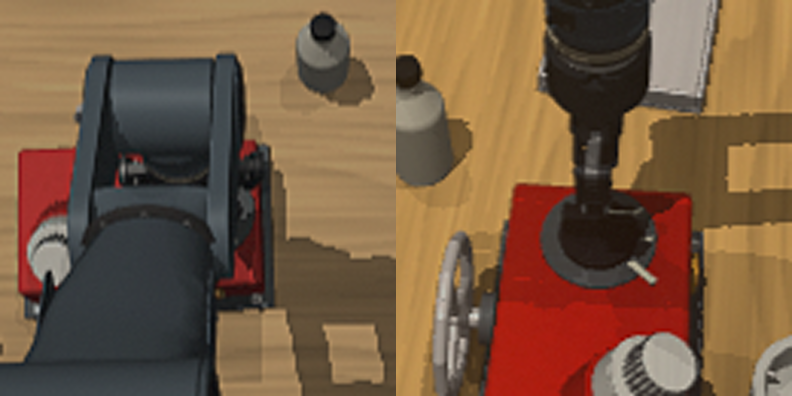

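The gripper is above the knob, aligned in both views. Descending and closing.

Emit:
play_rows([
  [[0,0,0.018,0,0,0],[0,0,0.018,0,0,0],[0,0,0.018,0,0,0],[0,0,0.0175,0,0,0],[0,0,0,0,0,0]],
])

```text
t: 4.18
tcp_pos: [0.586, 0.1251, 0.1276]
tool_rot: [-0.025, 1.0, 0.0, -0.002]
force: [-0.2, -0.8, 0.8]
finger_gap: 0.6
```

Emit:
play_rows([
  [[0,0,0,0,0,0],[0,0,0,0,0,0],[0,0,0,0,0,0],[0,0,0,0,0,0],[0,0,0,0,0,0],[0,0,0,0,0,0]],
], fingers=0, squeeze=50)

```text
t: 4.92
tcp_pos: [0.5881, 0.1225, 0.1304]
tool_rot: [-0.025, 1.0, -0.002, 0.001]
force: [-0.7, -7.5, 0.7]
finger_gap: 0.179
```

```bash
python3 look.py l2 .588 .125 .15; python3 -c "
from p1 import *
p,R=cur();print((R.inv()*selR(1.4)).as_rotvec(degrees=True), manip.sense()['ft_torque'])"
```

```text
5.03 [0.58806 0.12251 0.13039] [ 0.02121  0.6591   1.60006 -0.00471  0.88094 -1.59663] [ 0.05164 -6.57036  2.08095] 0.17695035466492676
[-0.17403  0.15031 40.09842] [-0.9214   0.07459 -0.03622]
```

View pics/l2.png

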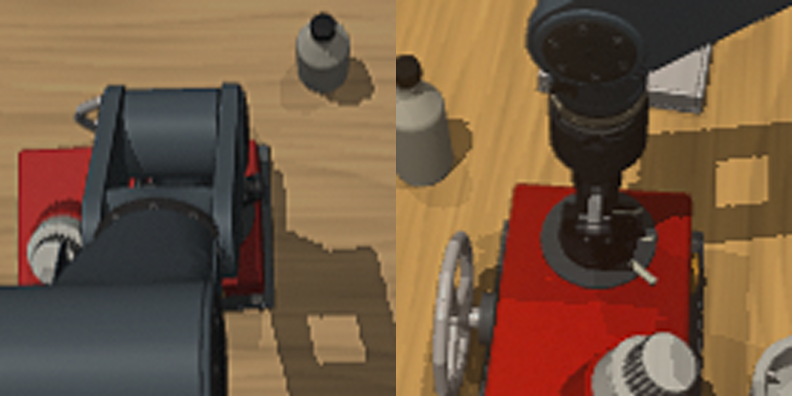

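Gripped: the gap is about 15 mm on the 16 mm bar. Next I turn it clockwise (+rz), with a small shift to relieve the sideways load.

Emit:
play_rows([
  [[0,-0.002,0,0,0,0],[0,0,0,0,0,6],[0,0,0,0,0,6],[0,0,0,0,0,6],[0,0,0,0,0,6],[0,0,0,0,0,6],[0,0,0,0,0,6],[0,0,0,0,0,6],[0,0,0,0,0,0],[0,0,0,0,0,0]],
])

```text
t: 6.28
tcp_pos: [0.5864, 0.1237, 0.1306]
tool_rot: [0.334, 0.943, 0.0, -0.0]
force: [-5.4, 1.9, 6.7]
finger_gap: 0.176
```

```bash
python3 look.py l3 .588 .125 .15; python3 -c "
from p1 import *
p,R=cur();print((R.inv()*selR(1.4)).as_rotvec(degrees=True), manip.sense()['ft_torque'])"
```

```text
6.38 [0.58645 0.12371 0.13061] [ 0.02144  0.6578   1.60244  0.00054  0.88201 -0.86841] [-5.12906  1.04047  5.79758] 0.1711339057409424
[-0.00537 -0.04409 -1.8032 ] [0.09492 0.06439 0.45122]
```

View pics/l3.png

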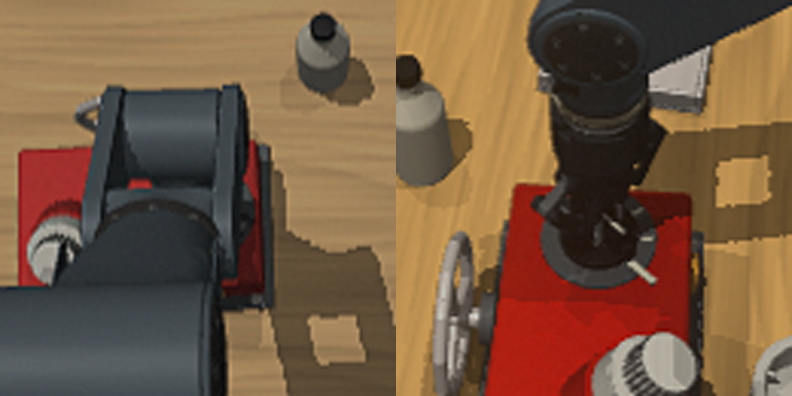

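Emit:
play_rows([
  [[0,0,0,0,0,-1],[0,0,0,0,0,0],[0,0,0,0,0,0],[0,0,0,0,0,0],[0,0,0,0,0,0],[0,0,-0.015,0,0,0],[0,0,-0.025,0,0,0],[0,0,-0.03,0,0,0],[0,0,-0.03,0,0,0],[0,0,0,0,0,0]],
], fingers=0.6)

```text
t: 7.62
tcp_pos: [0.5894, 0.1229, 0.233]
tool_rot: [0.327, 0.945, 0.001, 0.004]
force: [0.6, 0.3, -0.0]
finger_gap: 0.6
```

```bash
python3 look.py l4 .588 .125 .13; python3 - <<'E'
from p1 import *
p,R=cur()
# cap approach: tool z=-ax ; spin options
for sp in (0,30,60,90,120):
    xv=rotz([-np.cos(.5),0,-np.sin(.5)])  # tool x at spin 0 (toward robot, downward)
    F=frame(xv,-ax)*Ro.from_euler('z',sp,degrees=True)
    q=neck+ax*(.061+.09)
    print(sp,q,(R.inv()*F).as_rotvec(degrees=True),rows(p,R,q,F,10),(R.inv()*F).magnitude())
E
```

```text
7.72 [0.58729 0.12286 0.22982] [ 0.02015  0.52426  1.52525  0.00002  1.09135 -0.88447] [-0.06423 -0.08308  0.64225] 0.5965388996837248
0 [0.47658 0.26926 0.24358] [-10.24257 -27.36214 -40.17423] [ 0.0152   0.01033 -0.00459 -1.02426 -2.73621 -4.01742] 0.8669852421368761
30 [0.47658 0.26926 0.24358] [-16.64615 -23.3176  -10.8144 ] [ 0.01691  0.00645 -0.00393 -1.66461 -2.33176 -1.08144] 0.5344686699411327
60 [0.47658 0.26926 0.24358] [-22.17964 -18.26882  18.55811] [ 0.01806  0.00239 -0.00326 -2.21796 -1.82688  1.85581] 0.5970173261729633
90 [0.47658 0.26926 0.24358] [-26.8302  -12.21446  47.90867] [ 0.01864 -0.00191 -0.00256 -2.68302 -1.22145  4.79087] 0.9817834910647059
120 [0.47658 0.26926 0.24358] [-30.53485  -5.09742  77.19816] [ 0.01861 -0.00649 -0.00178 -3.05349 -0.50974  7.71982] 1.451660457499458
```

View pics/l4.png

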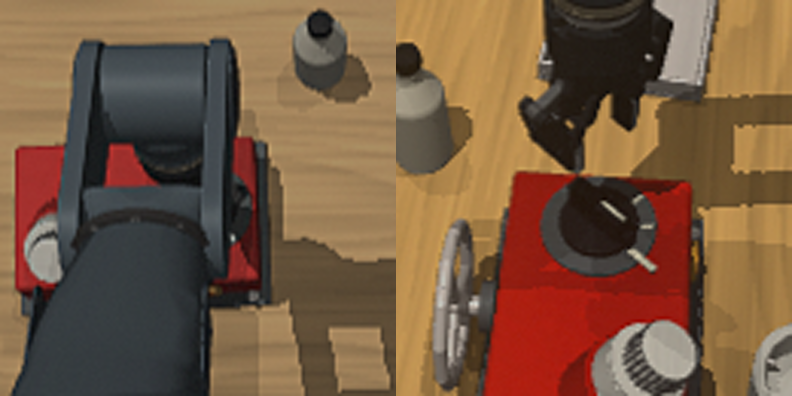

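The knob's white line now points at the long mark in the side view, where (640,260) is the mark. Next is the cap.

```bash
cat >> p1.py <<'E'
def capR(sp): return frame(rotz([-np.cos(.5),0,-np.sin(.5)]),-ax)*Ro.from_euler('z',sp,degrees=True)
E
python3 - <<'E'
from p1 import *
p,R=cur()
print(rows(p,R,neck+ax*(.061+.09),capR(120),16))
E
```

```text
[ 0.01153 -0.00434 -0.00117 -1.90843 -0.31859  4.82489]
```

Emit:
play_rows([
  [[0.0115,-0.0043,-0.0012,-1.91,-0.32,4.82],[0.0115,-0.0043,-0.0012,-1.91,-0.32,4.82],[0.0115,-0.0043,-0.0012,-1.91,-0.32,4.82],[0.0115,-0.0043,-0.0012,-1.91,-0.32,4.82],[0.0115,-0.0043,-0.0012,-1.91,-0.32,4.82],[0.0115,-0.0043,-0.0012,-1.91,-0.32,4.82],[0.0115,-0.0043,-0.0012,-1.91,-0.32,4.82],[0.0115,-0.0043,-0.0012,-1.91,-0.32,4.82],[0.0115,-0.0043,-0.0012,-1.91,-0.32,4.82],[0.0115,-0.0043,-0.0012,-1.91,-0.32,4.82]],
], fingers=0.85)

```text
t: 8.98
tcp_pos: [0.4929, 0.198, 0.2352]
tool_rot: [0.679, 0.716, 0.143, 0.077]
force: [0.3, 0.2, 0.6]
finger_gap: 0.85
```

Emit:
play_rows([
  [[0.0115,-0.0043,-0.0012,-1.91,-0.32,4.82],[0.0115,-0.0043,-0.0012,-1.91,-0.32,4.82],[0.0115,-0.0043,-0.0012,-1.91,-0.32,4.82],[0.0115,-0.0043,-0.0012,-1.91,-0.32,4.82],[0.0115,-0.0043,-0.0012,-1.91,-0.32,4.82],[0.0115,-0.0043,-0.0012,-1.91,-0.32,4.82],[0,0,0,0,0,0],[0,0,0,0,0,0]],
])

```text
t: 9.98
tcp_pos: [0.4767, 0.2685, 0.2429]
tool_rot: [0.826, 0.507, 0.216, 0.118]
force: [-0.2, -0.6, 0.3]
finger_gap: 0.85
```

```bash
python3 look.py l5 .52 .27 .16; python3 - <<'E'
from p1 import *
p,R=cur()
F=capR(120)
q=neck+ax*(.061+.09);print('err tool',R.inv().apply(q-p),(R.inv()*F).as_rotvec(degrees=True))
print(rows(p,R,neck+ax*.061,F,5))
E
```

```text
10.07 [0.47715 0.26823 0.24327] [ 0.38794  0.35079  1.94206 -0.4149   0.4054   1.20588] [ 0.32632  0.00214 -0.40419] 0.8463698399402523
err tool [ 0.00076 -0.00079 -0.00052] [-0.05031  0.06377  0.08786]
[ 0.00016 -0.00015  0.0179  -0.01006  0.01275  0.01757]
```

View pics/l5.png

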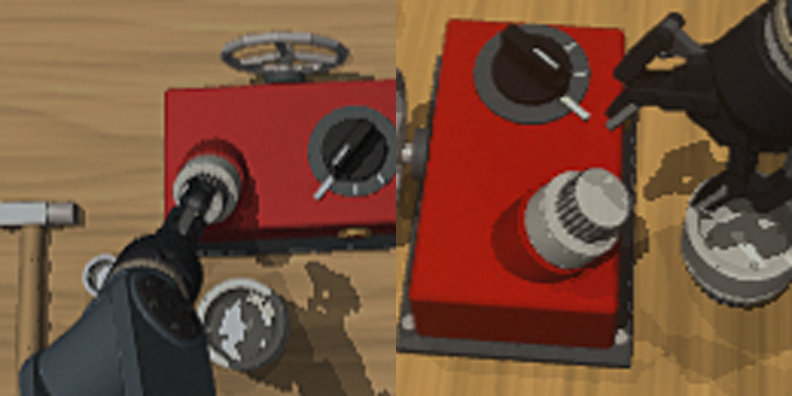

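Knob stays at the long mark in both views, and the gripper is on the cap's axis. Descending along it.

Emit:
play_rows([
  [[0.0007,-0.0008,0.0178,0,0,0],[0,0,0.018,0,0,0],[0,0,0.018,0,0,0],[0,0,0.018,0,0,0],[0,0,0.0177,0,0,0],[0,0,0,0,0,0]],
])

```text
t: 10.82
tcp_pos: [0.5198, 0.2714, 0.1624]
tool_rot: [0.827, 0.506, 0.215, 0.118]
force: [0.2, -0.1, -0.9]
finger_gap: 0.849
```

```bash
python3 look.py l6 .52 .27 .15;  python3 - <<'E'
from p1 import *
p,R=cur()
q=neck+ax*(.061);print('err tool',R.inv().apply(q-p),(R.inv()*capR(120)).as_rotvec(degrees=True))
E
```

```text
10.93 [0.51954 0.27171 0.16404] [ 0.35995  0.53776  1.92499 -0.63719  0.24817  1.41883] [-0.32424 -0.54649 -0.05246] 0.8473298251374488
err tool [-0.00006  0.00046 -0.00043] [-0.07298  0.07373  0.0711 ]
```

View pics/l6.png

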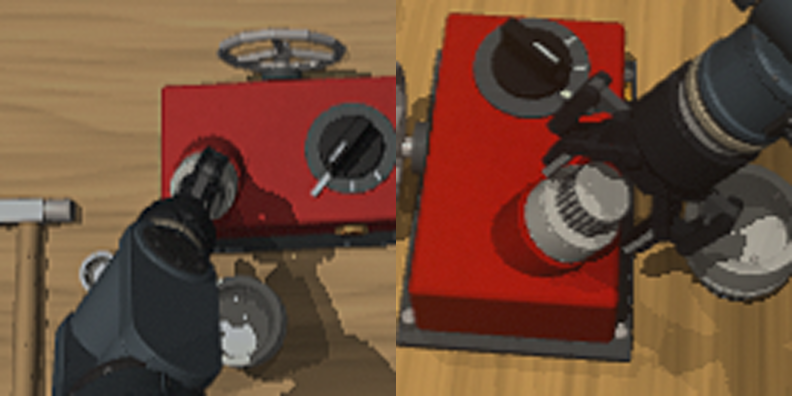

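Emit:
play_rows([
  [[0,0,0,0,0,0],[0,0,0,0,0,0],[0,0,0,0,0,0],[0,0,0,0,0,0],[0,0,0,0,0,0]],
], fingers=0, squeeze=60)

```text
t: 11.55
tcp_pos: [0.5198, 0.272, 0.166]
tool_rot: [0.826, 0.506, 0.218, 0.119]
force: [-2.3, -0.6, 5.8]
finger_gap: 0.523
```

```bash
python3 look.py l7 .52 .27 .15;  python3 - <<'E'
from p1 import *
p,R=cur()
q=neck+ax*(.061);print('err tool',R.inv().apply(q-p),(R.inv()*capR(120)).as_rotvec(degrees=True),'f tool',R.inv().apply(manip.sense()['force']))
E
```

```text
11.65 [0.51977 0.27202 0.16597] [ 0.36051  0.53447  1.92484 -0.63773  0.24866  1.41926] [-1.52386 -1.66349  6.15236] 0.5171822541997317
err tool [-0.0009  -0.00038  0.00115] [ 0.0589  -0.05     0.07589] f tool [-0.59968  2.13233 -6.16721]
```

View pics/l7.png

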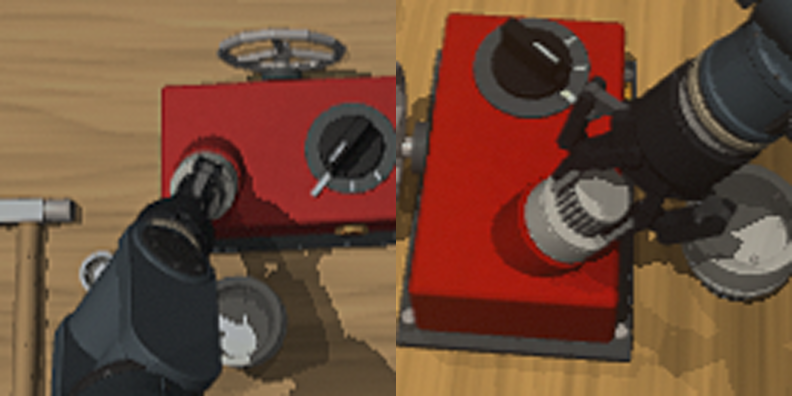

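The gap is about 44 mm, so the 46 mm grip is held. First anticlockwise turn, with rise.

Emit:
play_rows([
  [[0,0,-0.0015,0,0,-5],[0,0,-0.0006,0,0,-10],[0,0,-0.0006,0,0,-10],[0,0,-0.0006,0,0,-10],[0,0,-0.0006,0,0,-10],[0,0,-0.0006,0,0,-10],[0,0,-0.0006,0,0,-10],[0,0,-0.0006,0,0,-10],[0,0,-0.0006,0,0,-10],[0,0,0,0,0,0]],
])

```text
t: 12.9
tcp_pos: [0.5159, 0.2716, 0.1699]
tool_rot: [0.268, 0.931, 0.08, 0.233]
force: [0.3, 0.2, -2.8]
finger_gap: 0.521
```

```bash
python3 look.py l8 .52 .27 .15;  python3 - <<'E'
from p1 import *
p,R=cur()
q=neck+ax*(.061);print('err tool',R.inv().apply(q-p),(R.inv()*capR(120)).as_rotvec(degrees=True),'f tool',R.inv().apply(manip.sense()['force']),R.inv().apply(manip.sense()['ft_torque']))
E
```

```text
13.0 [0.51604 0.27157 0.16996] [ 0.36251  0.52371  1.9281  -0.61607  0.25816 -0.08188] [-0.13816 -0.89606 -2.60974] 0.5206450816908086
err tool [-0.00069  0.00009  0.00644] [-0.11772  0.02022 84.92097] f tool [ 0.6427  -1.5345   2.20567] [0.35905 0.38291 0.04839]
```

View pics/l8.png

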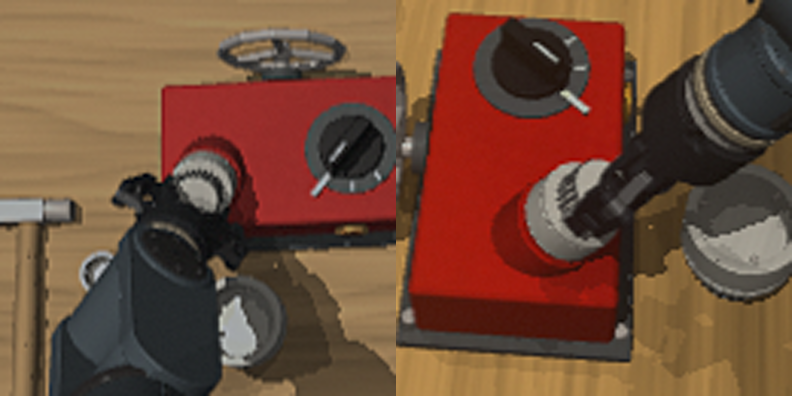

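Emit:
play_rows([
  [[0,0,-0.0006,0,0,-10],[0,0,-0.0006,0,0,-10],[0,0,-0.0006,0,0,-10],[0,0,-0.0006,0,0,-10],[0,0,0,0,0,0]],
])

```text
t: 13.62
tcp_pos: [0.5141, 0.2703, 0.1716]
tool_rot: [-0.065, 0.967, -0.006, 0.245]
force: [-1.2, -4.6, -1.4]
finger_gap: 0.517
```

Emit:
play_rows([
  [[0,0,0,0,0,0],[0,0,0,0,0,0],[0,0,0,0,0,0],[0,0,0,0,0,0],[0,0,0,0,0,0]],
], fingers=0.75)

```text
t: 14.25
tcp_pos: [0.5156, 0.272, 0.1727]
tool_rot: [-0.067, 0.967, -0.005, 0.247]
force: [0.1, 0.7, 0.6]
finger_gap: 0.75
```

Emit:
play_rows([
  [[0,0,0,0,0,10],[0,0,0,0,0,10],[0,0,0,0,0,10],[0,0,0,0,0,10],[0,0,0,0,0,10],[0,0,0,0,0,10],[0,0,0,0,0,10],[0,0,0,0,0,10],[0,0,0,0,0,10],[0,0,0,0,0,10]],
])

```text
t: 15.5
tcp_pos: [0.5155, 0.2719, 0.1726]
tool_rot: [0.699, 0.671, 0.187, 0.162]
force: [-0.1, -0.8, -0.1]
finger_gap: 0.749
```

```bash
python3 look.py l9 .52 .27 .15;  python3 - <<'E'
from p1 import *
p,R=cur()
q=neck+ax*(.061);print('err tool',R.inv().apply(q-p),(R.inv()*capR(120)).as_rotvec(degrees=True),'f tool',R.inv().apply(manip.sense()['force']),R.inv().apply(manip.sense()['ft_torque']))
E
```

```text
15.6 [0.51554 0.27184 0.17257] [ 0.36323  0.51842  1.92817 -0.60844  0.26096  0.95502] [-0.14034  0.29086 -0.63759] 0.7525811719705182
err tool [-0.00063 -0.00017  0.00897] [-0.00727 -0.007   25.08092] f tool [ 0.2607  -0.43981  0.49941] [ 0.21813 -0.01684 -0.00541]
```

View pics/l9.png

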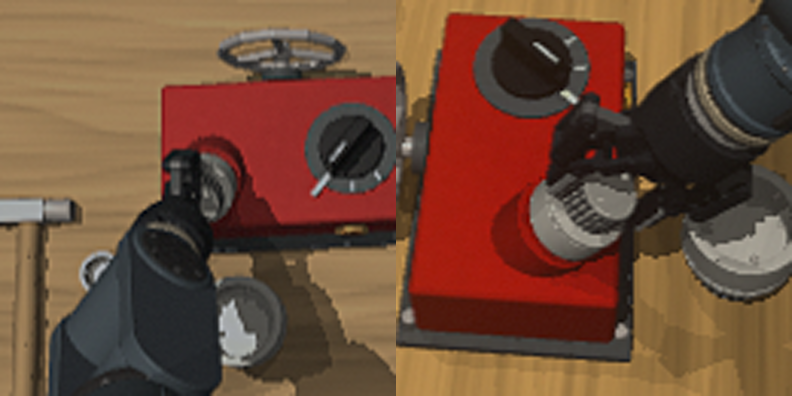

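The cap has risen in the side view (skirt edge moved from x≈525 to 530). Regrasping for turn two.

Emit:
play_rows([
  [[0,0,0.001,0,0,0],[0,0,0,0,0,0],[0,0,0,0,0,0],[0,0,0,0,0,0],[0,0,0,0,0,0]],
], fingers=0)

```text
t: 16.23
tcp_pos: [0.516, 0.2718, 0.1719]
tool_rot: [0.697, 0.673, 0.186, 0.163]
force: [-2.1, -1.2, 4.1]
finger_gap: 0.523
```

Emit:
play_rows([
  [[0,0,-0.0006,0,0,-10],[0,0,-0.0006,0,0,-10],[0,0,-0.0006,0,0,-10],[0,0,-0.0006,0,0,-10],[0,0,-0.0006,0,0,-10],[0,0,-0.0006,0,0,-10],[0,0,-0.0006,0,0,-10],[0,0,-0.0006,0,0,-10],[0,0,-0.0006,0,0,-10],[0,0,0,0,0,0]],
])

```text
t: 17.48
tcp_pos: [0.5119, 0.2707, 0.1757]
tool_rot: [0.017, 0.969, 0.015, 0.245]
force: [-4.0, -3.4, 3.9]
finger_gap: 0.52
```

```bash
python3 look.py l10 .52 .27 .15;  python3 - <<'E'
from p1 import *
p,R=cur()
q=neck+ax*(.061);print('err tool',R.inv().apply(q-p),(R.inv()*capR(120)).as_rotvec(degrees=True),'f tool',R.inv().apply(manip.sense()['force']),R.inv().apply(manip.sense()['ft_torque']))
E
```

```text
17.57 [0.51194 0.27073 0.17571] [ 0.36459  0.50921  1.93178 -0.59447  0.27014 -0.6288 ] [-4.90127 -3.71065  4.75502] 0.5190687652959125
err tool [-0.00149  0.00047  0.01347] [ -0.28408   0.02638 115.07522] f tool [ 1.89629 -3.65135 -6.59343] [ 0.55687  0.39107 -0.07104]
```

View pics/l10.png

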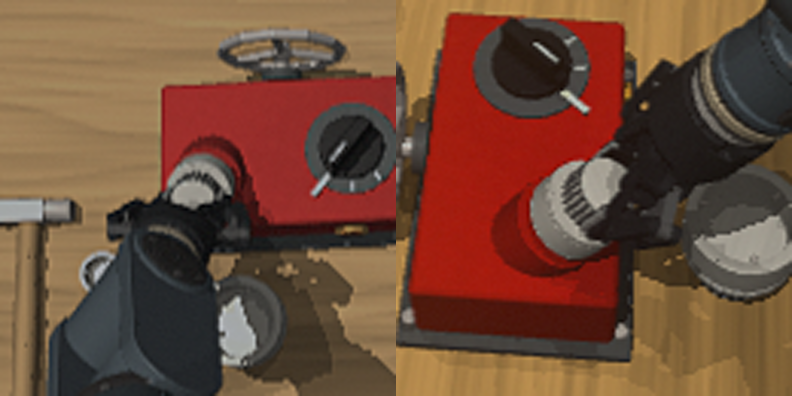

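Emit:
play_rows([
  [[0,0,0,0,0,0],[0,0,0,0,0,0],[0,0,0,0,0,0],[0,0,0,0,0,0]],
], fingers=0.75)

```text
t: 18.08
tcp_pos: [0.5135, 0.2718, 0.1764]
tool_rot: [0.017, 0.969, 0.017, 0.247]
force: [0.4, -0.2, 0.1]
finger_gap: 0.752
```

Emit:
play_rows([
  [[0,0,0,0,0,10],[0,0,0,0,0,10],[0,0,0,0,0,10],[0,0,0,0,0,10],[0,0,0,0,0,10],[0,0,0,0,0,10],[0,0,0,0,0,10],[0,0,0,0,0,10],[0,0,0,0,0,10],[0,0,0,0,0,0]],
])

```text
t: 19.32
tcp_pos: [0.5135, 0.2717, 0.1764]
tool_rot: [0.697, 0.673, 0.186, 0.163]
force: [-0.0, -0.6, -0.1]
finger_gap: 0.754
```

```bash
python3 look.py l11 .52 .27 .15;  python3 - <<'E'
from p1 import *
p,R=cur()
q=neck+ax*(.061);print('err tool',R.inv().apply(q-p),(R.inv()*capR(120)).as_rotvec(degrees=True))
E
```

```text
19.43 [0.51344 0.27173 0.17645] [ 0.36469  0.50933  1.92971 -0.59446  0.26775  0.9391 ] [0.22281 0.28089 0.79696] 0.7543664246922743
err tool [-0.00064 -0.00018  0.01338] [-0.00681 -0.00474 25.22926]
```

View pics/l11.png

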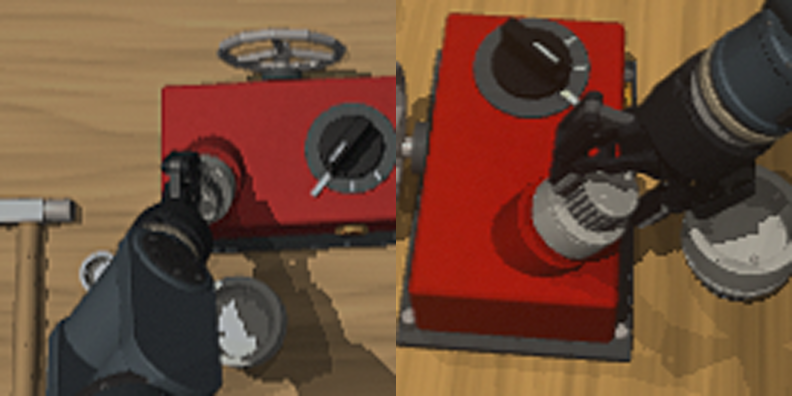

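Still rising along the axis, and the grip is between the jaws. Third turn, after which I hold on.

Emit:
play_rows([
  [[0,0,0.0005,0,0,0],[0,0,0,0,0,0],[0,0,0,0,0,0],[0,0,0,0,0,0],[0,0,0,0,0,0]],
], fingers=0, squeeze=80)

```text
t: 20.05
tcp_pos: [0.5136, 0.2716, 0.1763]
tool_rot: [0.697, 0.673, 0.186, 0.163]
force: [-2.6, -1.7, 7.0]
finger_gap: 0.514
```

Emit:
play_rows([
  [[0,0,-0.0006,0,0,-10],[0,0,-0.0006,0,0,-10],[0,0,-0.0006,0,0,-10],[0,0,-0.0006,0,0,-10],[0,0,-0.0006,0,0,-10],[0,0,-0.0006,0,0,-10],[0,0,-0.0006,0,0,-10],[0,0,-0.0006,0,0,-10],[0,0,-0.0006,0,0,-10],[0,0,-0.003,0,0,0]],
])

```text
t: 21.3
tcp_pos: [0.5089, 0.2707, 0.1824]
tool_rot: [0.018, 0.969, 0.016, 0.245]
force: [0.7, -1.3, -2.2]
finger_gap: 0.514
```

```bash
python3 look.py l12 .52 .27 .15;  python3 - <<'E'
from p1 import *
p,R=cur()
q=neck+ax*(.061);print('err tool',R.inv().apply(q-p),(R.inv()*capR(120)).as_rotvec(degrees=True),'f tool',R.inv().apply(manip.sense()['force']),R.inv().apply(manip.sense()['ft_torque']))
E
```

```text
21.4 [0.5088  0.27079 0.18257] [ 0.367    0.49358  1.93338 -0.57036  0.28187 -0.64976] [-0.632   -1.92526 -1.48224] 0.5154875833726693
err tool [-0.00099  0.00021  0.02099] [ -0.22717   0.01206 114.94738] f tool [ 1.17493 -2.00076  0.95895] [ 0.61783  0.48956 -0.0064 ]
```

View pics/l12.png

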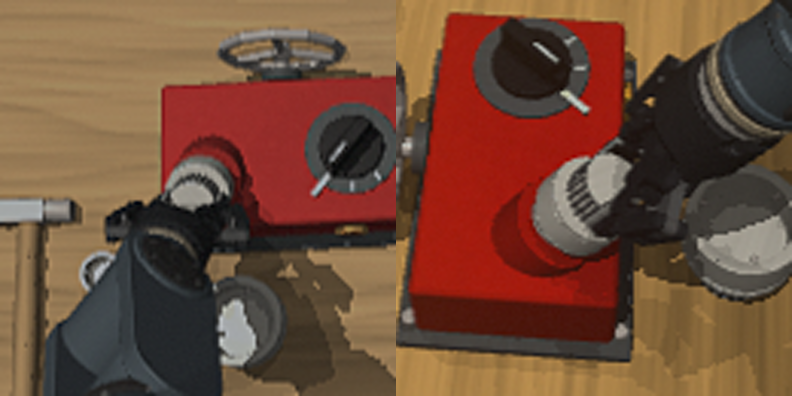

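Emit:
play_rows([
  [[0,0,-0.003,0,0,0],[0,0,-0.003,0,0,0],[0,0,-0.004,0,0,0],[0,0,0,0,0,0]],
])

```text
t: 21.9
tcp_pos: [0.505, 0.2717, 0.1928]
tool_rot: [0.017, 0.969, 0.017, 0.247]
force: [0.1, 0.5, -2.4]
finger_gap: 0.51
```

```bash
python3 look.py l13 .52 .27 .15;  python3 - <<'E'
from p1 import *
p,R=cur()
q=neck+ax*(.061);print('err tool',R.inv().apply(q-p),'f tool',R.inv().apply(manip.sense()['force']),R.inv().apply(manip.sense()['ft_torque']))
E
```

```text
22.0 [0.50494 0.27151 0.19244] [ 0.3709   0.4719   1.93492 -0.54247  0.29641 -0.67828] [-0.08266  1.20539 -1.83049] 0.5160977024173986
err tool [ 0.00038 -0.00087  0.03148] f tool [0.99818 1.12562 1.59597] [0.02091 0.43913 0.03048]
```

View pics/l13.png

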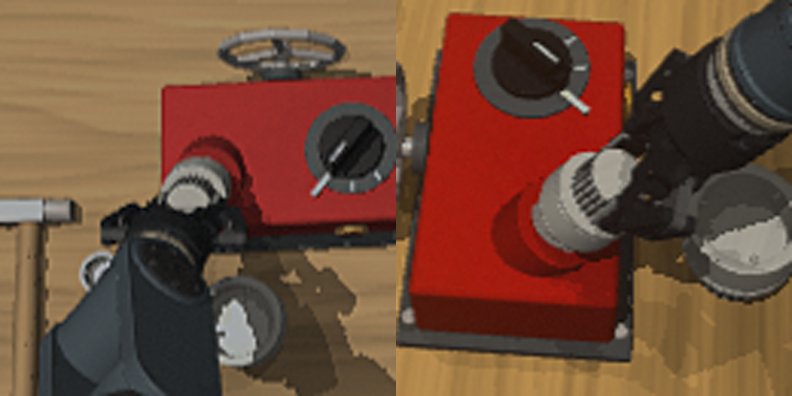

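Free: the force is now about 2 N, the cap's weight. Lifting along the axis.

Emit:
play_rows([
  [[0,0,-0.01,0,0,0],[0,0,-0.015,0,0,0],[0,0,-0.015,0,0,0],[0,0,-0.015,0,0,0],[0,0,-0.015,0,0,0],[0,0,0,0,0,0],[0,0,0,0,0,0]],
])

```text
t: 22.88
tcp_pos: [0.4713, 0.2696, 0.2536]
tool_rot: [0.017, 0.969, 0.017, 0.247]
force: [0.7, -0.0, -1.7]
finger_gap: 0.514
```

```bash
cat > tray.py <<'E'
from p1 import *
from scipy.optimize import minimize
a=snap('top');b=snap('side')
H={}
for s,n in((a,'t'),(b,'s')):
    r=manip.regions_of('tray',s);print(n,r[0]['score'],r[0]['rect'])
    pts=np.argwhere(r[0]['pixels'])[:,::-1].astype(np.int32);H[n]=cv2.convexHull(pts).astype(np.float32)
def cost(v):
    e=0
    for s,n in((a,'t'),(b,'s')):
        c,sn=np.cos(v[2]),np.sin(v[2])
        M=cv2.convexHull(np.array([proj(s,[v[0]+c*i-sn*j,v[1]+sn*i+c*j,z]) for i in(-.085,.085) for j in(-.085,.085) for z in(0,.028)],np.float32))
        i=cv2.intersectConvexConvex(M,H[n])[0];e+=1-i/(cv2.contourArea(M)+cv2.contourArea(H[n])-i)
    return e
v0=np.array([.59,-.18,0.])
r=minimize(cost,v0,method='Nelder-Mead',options=dict(initial_simplex=v0+np.vstack([np.zeros(3),np.diag([.02,.02,.08])])))
print(r.x,r.fun);np.save('tray.npy',r.x)
E
python3 tray.py; python3 look.py l14;  python3 - <<'E'
from p1 import *
p,R=cur()
tr=np.load('tray.npy')
F=frame(np.array([-1.,0,0]),np.array([0,0,-1.]))
print((R.inv()*F).as_rotvec(degrees=True))
m=np.array([.55,.1,.30]);print(rows(p,R,m,F,10)); print(rows(m,F,np.array([*tr[:2],.2]),F,8))
E
```

```text
t 0.74 [298.1, 198.7, 350.1, 249.6]
s 0.96 [258.4, 173.1, 319.9, 225.4]
[ 0.58724 -0.18243 -0.06214] 0.055192032355944054
23.18 [0.47135 0.26948 0.25304] [ 0.3959   0.32854  1.94012 -0.40055  0.42971 -0.81103] [ 0.77368  0.62782 -3.68895] 0.5173129533577662
[ 1.92601 28.52158 -2.0121 ]
[-0.00929 -0.01671 -0.0027   0.1926   2.85216 -0.20121]
[-0.00466 -0.0353   0.0125   0.       0.       0.     ]
```

View pics/l14.png

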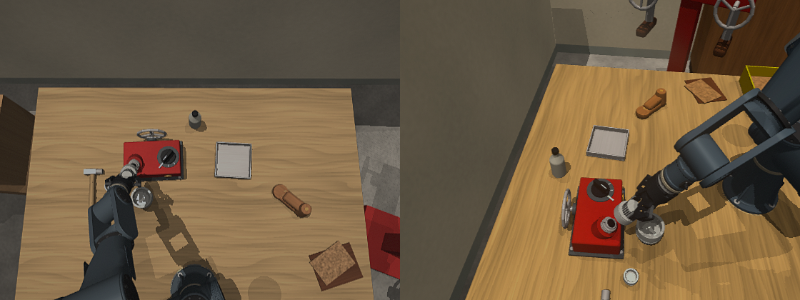

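Cap held clear above the neck and everything else unmoved. Bringing it upright and over to the tray.

Emit:
play_rows([
  [[-0.0093,-0.0167,-0.0027,0.19,2.85,-0.2],[-0.0093,-0.0167,-0.0027,0.19,2.85,-0.2],[-0.0093,-0.0167,-0.0027,0.19,2.85,-0.2],[-0.0093,-0.0167,-0.0027,0.19,2.85,-0.2],[-0.0093,-0.0167,-0.0027,0.19,2.85,-0.2],[-0.0093,-0.0167,-0.0027,0.19,2.85,-0.2],[-0.0093,-0.0167,-0.0027,0.19,2.85,-0.2],[-0.0093,-0.0167,-0.0027,0.19,2.85,-0.2],[-0.0093,-0.0167,-0.0027,0.19,2.85,-0.2],[-0.0093,-0.0167,-0.0027,0.19,2.85,-0.2]],
])

```text
t: 24.42
tcp_pos: [0.5506, 0.0994, 0.3004]
tool_rot: [-0.0, 1.0, 0.0, 0.0]
force: [-0.4, 1.1, -2.4]
finger_gap: 0.514
```

Emit:
play_rows([
  [[-0.0047,-0.0353,0.01,0,0,0],[-0.0047,-0.0353,0.01,0,0,0],[-0.0047,-0.0353,0.01,0,0,0],[-0.0047,-0.0353,0.01,0,0,0],[-0.0047,-0.0353,0.01,0,0,0],[-0.0047,-0.0353,0.01,0,0,0],[-0.0047,-0.0353,0.01,0,0,0],[-0.0047,-0.0353,0.01,0,0,0],[0,0,0,0,0,0],[0,0,0,0,0,0]],
])

```text
t: 25.68
tcp_pos: [0.5876, -0.1819, 0.2199]
tool_rot: [0.0, 1.0, 0.001, 0.0]
force: [0.2, 0.8, -3.1]
finger_gap: 0.515
```

```bash
python3 look.py l15 .587 -.182 .12;  python3 - <<'E'
from p1 import *
p,R=cur()
tr=np.load('tray.npy')
F=frame(np.array([-1.,0,0]),np.array([0,0,-1.]))
print(R.as_matrix()[:,2]);print(rows(p,R,np.array([*tr[:2],.085]),F,1))
E
```

```text
25.77 [ 0.58769 -0.18115  0.22045] [-0.4812   0.55475  1.49532  0.00176  1.09106 -2.05386] [-0.72453 -0.2072  -1.91338] 0.5126042669728158
[ 0.00113  0.00117 -1.     ]
[ 0.0006  -0.00144  0.13544  0.067    0.06461  0.06069]
```

View pics/l15.png

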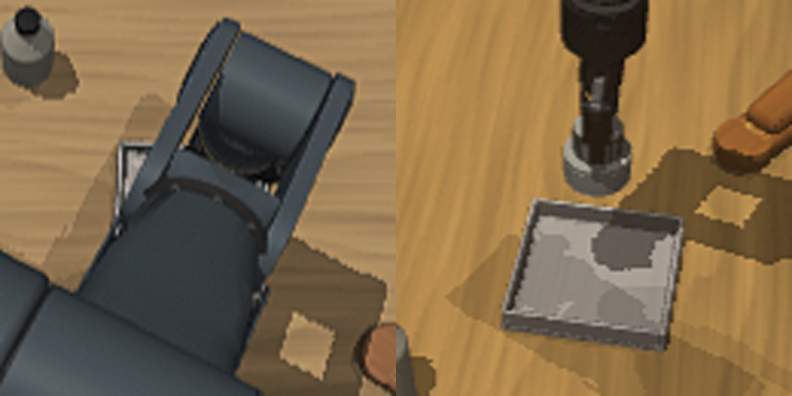

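Upright and above the tray. Lowering to about 12 mm above contact.

Emit:
play_rows([
  [[0,0,0.025,0,0,0],[0,0,0.03,0,0,0],[0,0,0.03,0,0,0],[0,0,0.03,0,0,0],[0,0,0.02,0,0,0],[0,0,0.008,0,0,0],[0,0,0,0,0,0]],
])

```text
t: 26.65
tcp_pos: [0.5881, -0.1814, 0.0775]
tool_rot: [-0.001, 1.0, 0.0, 0.001]
force: [0.5, -0.7, -2.1]
finger_gap: 0.515
```

Emit:
play_rows([
  [[0,0,0.002,0,0,0],[0,0,0.002,0,0,0],[0,0,0.002,0,0,0],[0,0,0,0,0,0]],
])

```text
t: 27.15
tcp_pos: [0.5879, -0.1821, 0.0714]
tool_rot: [0.0, 1.0, 0.0, 0.001]
force: [-0.0, 0.4, -2.7]
finger_gap: 0.515
```

```bash
python3 look.py l16 .587 -.182 .05
```

```text
27.25 [ 0.58796 -0.18209  0.07143] [-0.48227  0.76265  1.58616  0.00189  0.79199 -2.05433] [-0.28344 -0.31554 -1.3798 ] 0.5166253646200585
```

View pics/l16.png

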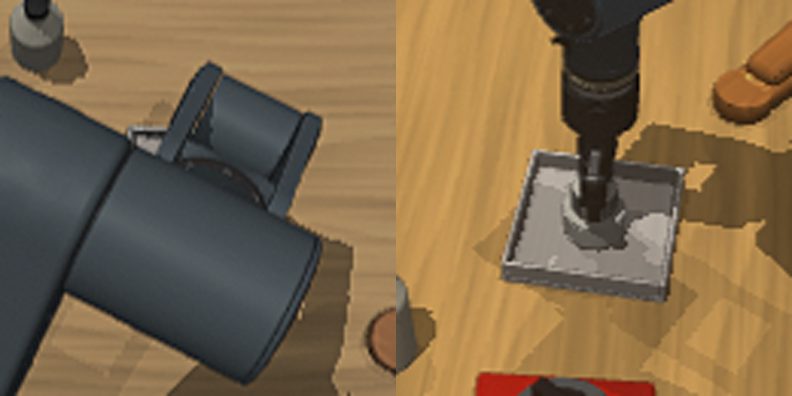

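Emit:
play_rows([
  [[0,0,0.0015,0,0,0],[0,0,0.0015,0,0,0],[0,0,0,0,0,0]],
])

```text
t: 27.62
tcp_pos: [0.5878, -0.182, 0.0682]
tool_rot: [-0.0, 1.0, 0.001, 0.0]
force: [0.4, 0.4, -1.9]
finger_gap: 0.518
```

Emit:
play_rows([
  [[0,0,0.001,0,0,0],[0,0,0.001,0,0,0],[0,0,0,0,0,0]],
])

```text
t: 28.0
tcp_pos: [0.5879, -0.182, 0.0663]
tool_rot: [-0.0, 1.0, 0.0, 0.001]
force: [0.0, -1.8, -1.9]
finger_gap: 0.517
```

Emit:
play_rows([
  [[0,0,0.001,0,0,0],[0,0,0,0,0,0]],
])

```text
t: 28.25
tcp_pos: [0.588, -0.182, 0.0654]
tool_rot: [-0.0, 1.0, 0.0, 0.001]
force: [-0.2, 0.3, -2.1]
finger_gap: 0.512
```

Emit:
play_rows([
  [[0,0,0.001,0,0,0],[0,0,0,0,0,0]],
])

```text
t: 28.5
tcp_pos: [0.588, -0.182, 0.0653]
tool_rot: [-0.0, 1.0, 0.0, 0.001]
force: [-1.2, 0.8, 4.8]
finger_gap: 0.516
```

Emit:
play_rows([
  [[0,0,0.001,0,0,0],[0,0,0,0,0,0]],
])

```text
t: 28.75
tcp_pos: [0.588, -0.182, 0.0653]
tool_rot: [-0.0, 1.0, 0.0, 0.001]
force: [-3.3, 1.9, 10.5]
finger_gap: 0.515
```

Contact at TCP z = 65 mm, as predicted. Releasing and retreating.

Emit:
play_rows([
  [[0,0,-0.001,0,0,0],[0,0,0,0,0,0],[0,0,0,0,0,0],[0,0,0,0,0,0],[0,0,0,0,0,0]],
], fingers=0.8)

```text
t: 29.38
tcp_pos: [0.588, -0.182, 0.0642]
tool_rot: [-0.0, 1.0, 0.0, 0.001]
force: [0.3, 0.2, -0.1]
finger_gap: 0.805
```

Emit:
play_rows([
  [[0,0,-0.01,0,0,0],[0,0,-0.02,0,0,0],[0,0,-0.04,0,0,0],[0,0,-0.05,0,0,0],[0,0,-0.05,0,0,0],[0.05,0,0,0,0,0],[0.05,0,0,0,0,0],[0.05,0,0,0,0,0],[0,0,0,0,0,0],[0,0,0,0,0,0]],
])

```text
t: 30.62
tcp_pos: [0.4387, -0.1829, 0.2352]
tool_rot: [0.0, 1.0, -0.0, 0.002]
force: [-0.7, 0.4, 0.4]
finger_gap: 0.798
```

```bash
python3 look.py l17 .587 -.182 .05; python3 look.py l18; python3 - <<'E'
from p1 import *
a=snap('top');b=snap('side');tr=np.load('tray.npy')
for s in(a,b):
  print([(np.round(r['point'],1),round(r['score'],2)) for r in manip.pinpoint('cap',s)],proj(s,[tr[0],tr[1],.005]))
E
```

```text
30.73 [ 0.43931 -0.18286  0.23478] [-0.63078  0.35885  1.82332  0.00191  0.95626 -2.20316] [ 0.32374 -0.24302  0.02603] 0.7993339190447479
30.82 [ 0.43901 -0.18253  0.23435] [-0.63054  0.35945  1.82392  0.00183  0.95638 -2.20323] [ 0.03431 -0.3905   0.72966] 0.7988841263453487
[(array([325.9, 225.1]), 0.76), (array([199.6, 275.6]), 0.68), (array([152.4, 259.5]), 0.67)] [325.33845 224.91588]
[(array([320.8, 388.8]), 0.88), (array([288.5, 200.3]), 0.84), (array([352., 317.]), 0.73)] [290.74124 200.42533]
```

View pics/l17.png

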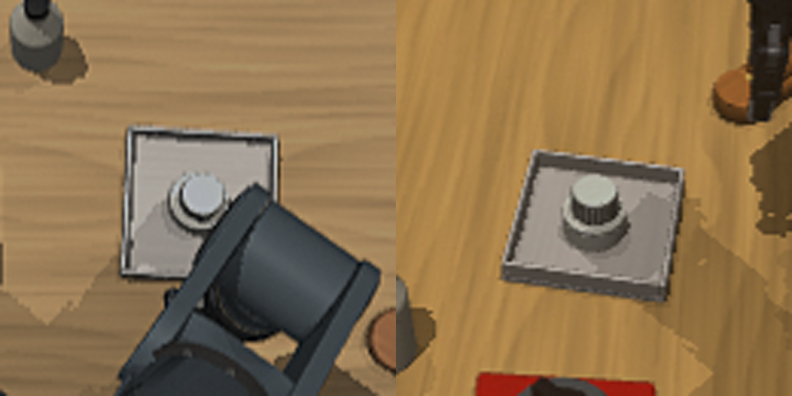

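View pics/l18.png

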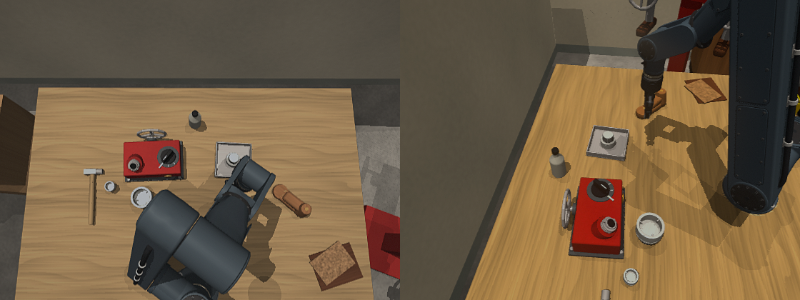

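The cap stands upright in the middle of the tray. In l17 it is at (200,200) in the top half and (595,210) in the side half. The knob points at the long mark, the bystanders are where they were, and the arm is clear.

```bash
python3 -c "
from h import *
print(manip.sign_off())"
```

```text
the job is handed in; nothing more can be done
None
```

I turned the selector knob to the long mark, unscrewed the filler cap, and set it down upright, grip uppermost, in the middle of the tray. I handed the job in at about 31 s of the 72 s allowed; it gives no verdict, so the result below is from my own checks.

- **Selector:** turned clockwise about 0.7 rad and released. Afterwards, the knob's white line pointed at the long mark in every picture I looked at.
- **Cap:** unscrewed with three anticlockwise turns (two regrasps), about 305° in all. At the end the wrist carried only about 2 N, the cap's own weight. I lowered it until it touched the tray floor (about 10 N) before opening the fingers.
- **Last pictures:** the cap stood upright, detected within about 2 pixels of the tray centre in both views. The bottle, shoe last and hammer looked unmoved by eye, and the arm was clear with force readings near zero.

No check failed. Two were not independent measurements: I judged the knob angle and the bystanders' positions from the pictures only.

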